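# Square an artefact box up in the photo fence

## Robot

A 6-joint arm with a two-finger parallel gripper is mounted at the origin on the work surface. World frame = base frame: x ahead of the robot, y to its left, z up, the work surface at z = 0. Lengths are in m, angles in rad, forces in N, time in s.
With the tool pointing down it reaches from about 0.3 to 0.775 m from the base axis. Payload 14.6 kg.
Tool frame: the origin (TCP) lies midway between the tips of the shut fingers; the grasp point (between the pads) lies 19 mm behind it (ctrl.grip_depth is the z of the grasp point in the tool frame, in m); z points along the fingers, y is the line along which they close (so a half turn about z gives the same grasp; the last joint's range is limited). The gripper opens to 94 mm and grips with 3 to 60 N. Pads are 16 mm wide; open, the fingers measure 119 mm over their backs; the gripper's body (75 mm by 177 mm) begins 78 mm behind the grasp point.
Start: joints at [-1.239, 0.3, 1.521, -0, 1.321, -0.067], TCP at [0.214, -0.507, 0.205] pointing down, gripper open.
Joint ranges: [-3.03, 3.03], [-0.79, 2.21], [0.23, 2.52], [-1.04, 4.18], [0, 3.07], [-2.55, 2.55]. Speed limits (rad/s): [2.22, 2.22, 2.57, 3.14, 3.14, 3.14].

## Interface

Orientations are given as [roll, pitch, yaw] about the fixed x, y, z axes, in that order (R = Rz(yaw) Ry(pitch) Rx(roll)).
In Python, from station import ctrl gives the robot as it stands. The module is installed in compiled form; this text tells all that it offers.
- The arm moves only by the tool carry_out, never from a script. Its argument "commands" is a list of rows, each a list of 3 entries, a list of its own where there are three numbers: the closure, from 0 (fully open) to 1 (shut), then the shift along the tool's x, y, z in mm, then the turn, a rotation vector about the tool's x, y, z in rad. In form: [[gripper, [tx, ty, tz], [wx, wy, wz]], ...]. A call has 1 to 10 rows; each row shifts and turns the commanded pose from where the row before left it, along the tool's axes as they then stand; what a row does not reach is not made up. A row lasts 1/8 s, in which the tool goes at most 62.5 mm and 10.7 degrees, less where a joint would pass 70% of its speed; a pose out of reach is approached as far as the arm can. A call with a gripper value outside its range is refused whole. The fingers move at their own pace and stop on an object; "squeeze" is the grip in N (left out, the last holds). Time passes only in rows, so rows that do not move let the fingers close. It gives the time, the measured TCP pose, the force, the opening and the grip force at its end, in the units of the state.
- ctrl.get_obs(): the state, without advancing time (a new reading comes with each control period).
- ctrl.camera(name): name is "side" or "top"; returns a dict with "img" (400x640x3 uint8, blue, green, red), "camera_matrix" (3x3 intrinsics, pixels), "rvec" (rotation vector, rad) and "tvec" (3), from world to camera coordinates, as OpenCV has them. Camera axes: x right, y down, z forward; pixel columns grow to the right and rows downward; lengths in m; the calibration is good to about 2 mm. A picture is of the moment at which its call begins. There is no depth.
- ctrl.hand_in(): hands the job in; it is judged then, once.
Trained networks look in the newest picture that a camera, given by its name, has taken for a name from the list of things; names that differ only in an ending like _2 or _b are one class to them, and where a whole thing is asked for, a point or a joint stands for the part that bears it (a point fixed in the world has none). Each returns a list of dicts, best first, with "score" (0 to 1); they miss things now and then, are a little off and sometimes report something else, mostly with a low value. They report only what shows in the picture. A call takes as long as a camera call. They do not tell look-alikes from the thing itself.
- ctrl.outline_of(thing, camera): "region" (400x640 bool, what is visible of it).
- ctrl.place_of(thing, camera): "at" ([x, y, z] in m, in world coordinates, good to about 4 mm: a listed point, or the origin of a listed thing).
The state is a dict: "time_s": time; "qpos": joint angles; "joint_vel": joint speeds; "tau": joint torques, N m; "ee_pos": TCP position; "eef_rot": TCP orientation; "force": force on the tool from outside, world axes, zero at the start; "moment": the same for the moment, N m; "grip_width": finger opening in m; "grip_force": force on a finger pad.
Only numpy, scipy, OpenCV 4.12 (cv2) and the standard library are available. Lean on these libraries where they do the work, as an engineer would, in place of code of your own. Each camera call takes 0.05 s, during which the arm holds its last target. There are 200 camera calls.

## Task

The open box with the L-shaped bronze in it is to be photographed: gently push it along the table into the corner of the low metal fence, so that its long side lies flush against the fence's long rail and its end flush against the short rail. Only slide it: do not lift or tip the box, do not touch the bronze inside, and leave the jar, the brush and the loupe alone. Finish with the hand clear of everything.

Things in the scene. Friction and masses are not known exactly. Their poses are not given: they have to be found in the camera images.
- fence: L-shaped aluminium fence fixed to the table, 22 mm high, bars 14 mm thick. Origin: inner corner, at table level; z up. Long rail: 220 mm from the corner along -x, inner face y = 0. Short rail: 150 mm along -y, inner face x = 0. The pocket (-x, -y side, marked by a flat grey patch) opens roughly towards the robot.
- box: Open pale green box with white insert, 130 (x) x 100 (y) x 36 mm high, walls 4 mm, about 0.4 kg, loose. Origin: centre of underside; z up. Starts with its centre 30 to 70 mm short of its seated place (fence x -0.065, y -0.050) along both rails, turned up to 0.3 rad from the fence's axes; +y side faces the long rail, +x end the short one. Slides at a push under 10 N; push low, at mid-face.
- bronze: L-shaped dull green-brown bronze fitting, 74 x 54 x 16 mm, 0.16 kg, loose in the box's recess with 2 mm of play all round; its top is 10 mm below the box's rim. Origin: centre of the underside of its outline. Not to be touched.
- jar: Bystander: small amber glass jar with cap, 48 mm across, 62 mm high, loose, standing outside the fence beyond the short rail. Origin: centre of its underside.
- brush: Bystander: flat brush with wooden handle, 200 x 42 x 20 mm, loose, lying outside the fence beyond the long rail, roughly parallel to it. Origin: its middle, at table level; its x runs along the handle to the bristles.
- loupe: Bystander: black loupe, 42 mm across, 40 mm high, loose, standing past the free end of the long rail, outside the pocket. Origin: centre of its underside.
Mind the look-alikes: they are no part of the job. Leave any blue or pink look-alike of the box alone.

How it is judged:
By the outcome, as a careful person would: the job done as asked, in the order asked, and still so for the second after the job is handed in, with the robot touching nothing.
It also fails if it takes over 38 s, if anything falls off the work surface, if the arm or the gripper's body presses on something with over 40 N, if the wrist force passes 120 N, or if a joint passes its speed limit or range.

## Working session

There is one attempt and no reset: what is moved stays moved. The work goes in short steps, Python scripts to look and compute and a tool call to move; the robot and the scene stay as the last step left them, time stands still between calls to the robot, and variables do not carry over. Pictures are saved under pics/ and viewed, at most 10 in all, crops included, and the job is handed in when it is done.

Besides the shell and the picture viewer there is one more tool, called as name(argument=value, ...), one argument or row to a line, values as JSON. carry_out: Moves the arm, as the interface text tells. Its arguments: {"type":"object","properties":{"commands":{"type":"array","items":{"type":"array"}},"squeeze":{"type":"number"}},"required":["commands"]}

```bash
mkdir -p pics; python3 - <<'E'
from station import ctrl
import cv2,numpy as np
for c in("top","side"):
    d=ctrl.camera(c); cv2.imwrite(f"pics/{c}0.png",d["img"])
    for t in("fence","box","bronze","jar","brush","loupe"):
        print(c,t,[(np.round(r["at"],3).tolist(),round(r["score"],2)) for r in ctrl.place_of(t,c)][:3])
o=ctrl.get_obs();print(o["ee_pos"],o["eef_rot"],o["force"],o["time_s"])
E
```

```text
top fence [([0.724, -0.053, 0.0], 0.57)]
top box [([0.58, -0.072, 0.004], 0.96), ([0.506, -0.362, -0.004], 0.88), ([0.292, -0.235, -0.0], 0.82)]
top bronze [([0.575, -0.074, 0.016], 0.87)]
top jar [([0.771, -0.178, 0.002], 0.96), ([0.577, -0.075, 0.017], 0.23)]
top brush [([0.685, 0.09, 0.003], 0.77)]
top loupe [([0.526, 0.159, -0.004], 0.74)]
side fence []
side box [([0.579, -0.075, 0.003], 0.81), ([0.505, -0.365, -0.006], 0.59), ([0.768, -0.175, -0.001], 0.44)]
side bronze [([0.578, -0.077, 0.012], 0.8)]
side jar [([0.768, -0.173, -0.001], 0.56)]
side brush [([0.681, 0.092, -0.001], 0.63)]
side loupe [([0.523, 0.156, 0.0], 0.75)]
[ 0.21357522 -0.50683915  0.20544979] [ 3.14157122e+00 -2.77155509e-05  3.98787916e-01] [0.22437864 0.73052589 0.06202342] 0.7
```

View pics/top0.png

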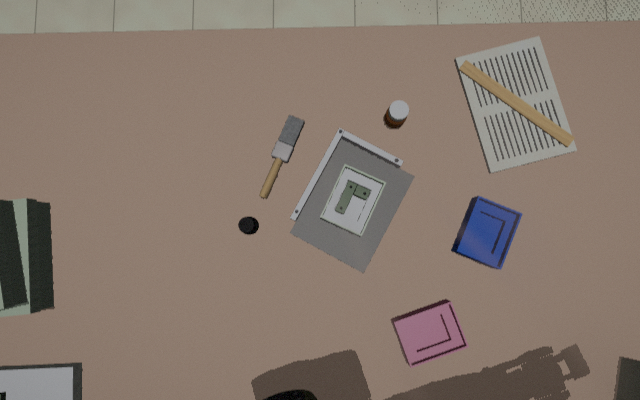

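View pics/side0.png

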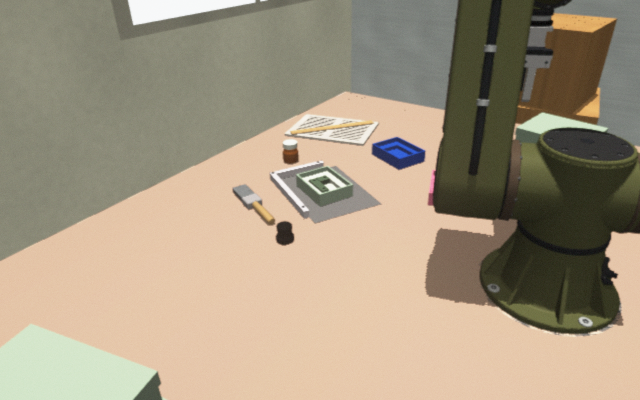

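The top view shows the fence corner near (341,132), with the long rail running to (294,218) and the short rail to (401,160). The green box with the bronze is at (353,200), and the blue and pink boxes are decoys. Next I'll fit the fence and box poses.

```bash
cat >h.py <<'E'
from station import ctrl
import cv2,numpy as np
def proj(d,P): return cv2.projectPoints(np.float64(P).reshape(-1,1,3),d["rvec"],d["tvec"],d["camera_matrix"],None)[0][:,0]
def unproj(d,px,z):
    R=cv2.Rodrigues(d["rvec"])[0];t=np.ravel(d["tvec"]);K=d["camera_matrix"]
    r=(R.T@np.linalg.inv(K)@np.c_[px,np.ones(len(px))].T).T;c=-R.T@t
    return c+r*((z-c[2])/r[:,2])[:,None]
def rect(p,L,W,z,ox=0,oy=0):  # corners of a rectangle centred at (ox,oy) in frame p
    c,s=np.cos(p[2]),np.sin(p[2]);q=np.array([[-L,-W],[L,-W],[L,W],[-L,W]])/2+[ox,oy]
    return np.c_[q@np.array([[c,s],[-s,c]])+p[:2],np.full(4,z)]
E
python3 - <<'E'
from h import *
d=ctrl.camera("top");cv2.imwrite("pics/crop1.png",cv2.resize(d["img"][115:285,270:430],None,fx=3.5,fy=3.5,interpolation=cv2.INTER_CUBIC))
print(np.round(unproj(d,np.array([[341,132],[294,218],[401,160.]]),.022),3), -cv2.Rodrigues(d["rvec"])[0].T@np.ravel(d["tvec"]))
r=ctrl.outline_of("box","top")[0]["region"];b=ctrl.outline_of("bronze","top")
for x in b[:1]: r=r|x["region"]
pts=np.argwhere(r)[:,::-1].astype(float)
w=unproj(d,pts,.036)[:,:2];m=cv2.minAreaRect((w*1000).astype(np.float32));print(len(pts),m)
f=ctrl.outline_of("fence","top")
for x in f: 
    p=np.argwhere(x["region"])[:,::-1];print(x["score"],len(p),p.min(0),p.max(0))
    np.save("fence.npy",p)
np.save("box.npy",pts)
E
```

```text
[[ 0.732 -0.051  0.022]
 [ 0.538  0.055  0.022]
 [ 0.667 -0.185  0.022]] [ 0.48733571 -0.01895156  0.83712566]
3877 ((433.01416015625, -169.39120483398438), (422.9185791015625, 139.75770568847656), 24.648059844970703)
0.66 7623 [290 128] [413 271]
```

View pics/crop1.png

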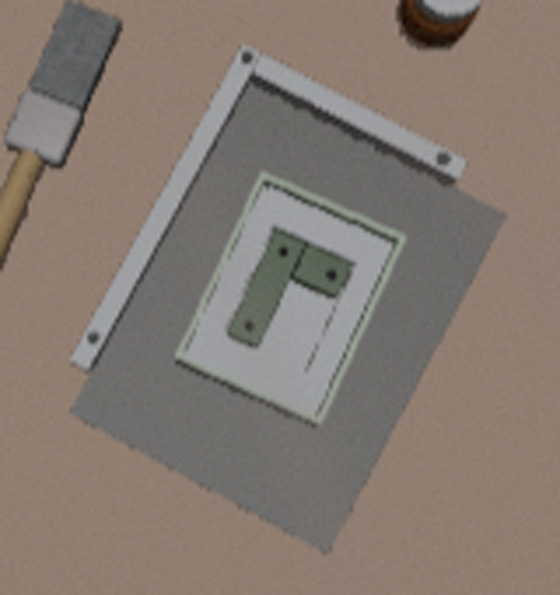

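```bash
cat >>h.py <<'E'
from scipy.optimize import least_squares
def fit(d,px,model,z,p0):
    px=np.array(px)
    m=np.array(model)
    def W(p):
        c,s=np.cos(p[2]),np.sin(p[2]);return np.c_[m@np.array([[c,s],[-s,c]])+p[:2],np.full(len(m),z)]
    r=least_squares(lambda p:(proj(d,W(p))-px).ravel(),p0);return r.x,r.fun.reshape(-1,2)
def infence(F,q):
    c,s=np.cos(F[2]),np.sin(F[2]);return np.array([[c,s],[-s,c]])@(np.array(q)-F[:2])
BOX=[[.065,.05],[.065,-.05],[-.065,-.05],[-.065,.05]]
E
python3 - <<'E'
from h import *
d=ctrl.camera("top");f=lambda a:np.array(a)/3.5+[270-.36,115-.36]
F,e=fit(d,f([[247,45],[71,362],[92,370],[467,160],[458,182]]),[[.014,.014],[-.22,.014],[-.22,0],[.014,-.15],[0,-.15]],.022,[.73,-.06,-.5])
print(F.round(4),e.round(1).tolist())
B,e=fit(d,f([[263,173],[406,237],[320,425],[177,360]]),BOX,.036,[.58,-.07,-.5])
print(B.round(4),e.round(1).tolist(),infence(F,B[:2]),B[2]-F[2]);np.save("F.npy",F)
c,s=np.cos(F[2]),np.sin(F[2])
R=np.array([[c,-s],[s,c]])
b=infence(F,B[:2])
for q in ([b[0],b[1]-.105],[b[0],-.108],[-.23,-.05],[-.138,-.05]): print(q,(R@q+F[:2]).round(4))
E
```

```text
[ 0.7245 -0.0532 -0.5   ] [[-0.9, -0.2], [-0.1, -0.2], [-0.6, 0.5], [1.0, 0.4], [0.7, -0.5]]
[ 0.5761 -0.0753 -0.4367] [[-0.4, -0.2], [0.4, 0.1], [0.5, 0.4], [-0.5, -0.3]] [-0.1195953  -0.09057262] 0.06323152155115846
[np.float64(-0.11959529699535024), np.float64(-0.1955726236780671)] [ 0.5258 -0.1675]
[np.float64(-0.11959529699535024), -0.108] [ 0.5677 -0.0906]
[-0.23, -0.05] [0.4986 0.0132]
[-0.138, -0.05] [ 0.5794 -0.0309]
```

carry_out(
  commands=[
    [0.36, [0, 0, 0], [0, 0, -0.168]],
    [0.36, [0, 0, 0], [0, 0, -0.168]],
    [0.36, [0, 0, 0], [0, 0, -0.168]],
    [0.36, [0, 0, 0], [0, 0, -0.168]],
  ],
)

```text
time_s: 1.45
ee_pos: [0.2136, -0.5068, 0.2055]
eef_rot: [3.142, 0.0, 1.076]
force: [0.2, -0.2, -0.7]
grip_width: 0.0606
grip_force: 0.0
```

carry_out(
  commands=[
    [0.36, [45.8, 11.1, 0], [0, 0, 0]],
    [0.36, [45.8, 11.1, 0], [0, 0, 0]],
    [0.36, [45.8, 11.1, 0], [0, 0, 0]],
    [0.36, [45.8, 11.1, 0], [0, 0, 0]],
    [0.36, [45.8, 11.1, 0], [0, 0, 0]],
    [0.36, [45.8, 11.1, 0], [0, 0, 0]],
    [0.36, [45.8, 11.1, 0], [0, 0, 0]],
    [0.36, [45.8, 11.1, 0], [0, 0, 0]],
    [0.36, [45.8, 11.1, 0], [0, 0, 0]],
    [0.36, [45.8, 11.1, 0], [0, 0, 0]],
  ],
)

```text
time_s: 2.7
ee_pos: [0.5315, -0.1568, 0.2056]
eef_rot: [3.141, -0.0, 1.071]
force: [0.3, -0.4, 0.5]
grip_width: 0.0603
grip_force: 0.0
```

carry_out(
  commands=[
    [0.36, [0, 0, 0], [0, 0, 0]],
    [0.36, [0, 0, 0], [0, 0, 0]],
  ],
)

```text
time_s: 2.95
ee_pos: [0.5302, -0.1584, 0.2053]
eef_rot: [-3.141, 0.0, 1.071]
force: [-0.8, -0.3, 0.1]
grip_width: 0.0604
grip_force: 0.0
```

```bash
cat >s.py <<'E'
from h import *
o=ctrl.get_obs();F=np.load("F.npy")
print("t",o["time_s"],"pos",o["ee_pos"].round(4),"rot",o["eef_rot"].round(3),"fence mm",(infence(F,o["ee_pos"][:2])*1000).round(1),"z",o["ee_pos"][2].round(4),"rel yaw",(o["eef_rot"][2]-F[2]).round(3),"F",o["force"].round(1),"w",o["grip_width"])
E
python3 s.py
```

```text
t 2.95 pos [ 0.5302 -0.1584  0.2053] rot [-3.141  0.     1.071] fence mm [-120.  -185.4] z 0.2053 rel yaw 1.571 F [-0.8 -0.3  0.1] w 0.06043684386758888
```

carry_out(
  commands=[
    [0.36, [0, 0, 45], [0, 0, 0]],
    [0.36, [0, 0, 45], [0, 0, 0]],
    [0.36, [0, 0, 45], [0, 0, 0]],
    [0.36, [0, 0, 30], [0, 0, 0]],
    [0.36, [0, 0, 18], [0, 0, 0]],
    [0.36, [0, 0, 10], [0, 0, 0]],
    [0.36, [0, 0, 0], [0, 0, 0]],
    [0.36, [0, 0, 0], [0, 0, 0]],
  ],
)

```text
time_s: 3.95
ee_pos: [0.5311, -0.1584, 0.0135]
eef_rot: [3.14, -0.0, 1.071]
force: [0.2, -0.3, 0.6]
grip_width: 0.0606
grip_force: 0.0
```

carry_out(
  commands=[
    [0.36, [8, 0, 0], [0, 0, 0]],
    [0.36, [8, 0, 0], [0, 0, 0]],
    [0.36, [6, 0, 0], [0, 0, 0]],
    [0.36, [4, 0, 0], [0, 0, 0]],
    [0.36, [4, 0, 0], [0, 0, 0]],
    [0.36, [4, 0, 0], [0, 0, 0]],
    [0.36, [4, 0, 0], [0, 0, 0]],
    [0.36, [4, 0, 0], [0, 0, 0]],
    [0.36, [4, 0, 0], [0, 0, 0]],
    [0.36, [4, 0, 0], [0, 0, 0]],
  ],
)

```text
time_s: 5.2
ee_pos: [0.5547, -0.1141, 0.0124]
eef_rot: [3.141, -0.0, 1.071]
force: [-1.6, -2.4, -0.4]
grip_width: 0.0602
grip_force: 1.5
```

```bash
python3 s.py; python3 - <<'E'
from h import *
d=ctrl.camera("top");cv2.imwrite("pics/crop2.png",cv2.resize(d["img"][115:285,270:430],None,fx=3.5,fy=3.5,interpolation=cv2.INTER_CUBIC))
E
```

```text
t 5.2 pos [ 0.5547 -0.1141  0.0124] rot [ 3.141 -0.     1.071] fence mm [-119.8 -134.8] z 0.0124 rel yaw 1.571 F [-1.6 -2.4 -0.4] w 0.06015216158093705
```

View pics/crop2.png

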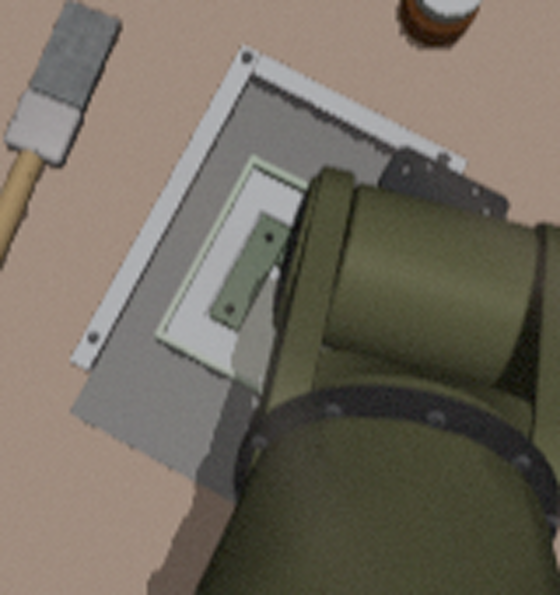

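The box is sliding and has turned parallel to the long rail: its left edge runs from (255,158) to (160,338) in the crop. The push force is about 3 N, so I'll continue.

carry_out(
  commands=[
    [0.36, [4, 0, 0], [0, 0, 0]],
    [0.36, [4, 0, 0], [0, 0, 0]],
    [0.36, [4, 0, 0], [0, 0, 0]],
    [0.36, [4, 0, 0], [0, 0, 0]],
    [0.36, [3, 0, 0], [0, 0, 0]],
    [0.36, [2, 0, 0], [0, 0, 0]],
    [0.36, [1, 0, 0], [0, 0, 0]],
    [0.36, [1, 0, 0], [0, 0, 0]],
  ],
)

```text
time_s: 6.25
ee_pos: [0.5655, -0.094, 0.0124]
eef_rot: [-3.142, 0.0, 1.071]
force: [-1.5, -3.2, -0.1]
grip_width: 0.0602
grip_force: 1.5
```

carry_out(
  commands=[
    [0.36, [1, 0, 0], [0, 0, 0]],
    [0.36, [1, 0, 0], [0, 0, 0]],
    [0.36, [0.5, 0, 0], [0, 0, 0]],
  ],
)

```text
time_s: 6.62
ee_pos: [0.5668, -0.0918, 0.0124]
eef_rot: [-3.142, 0.0, 1.071]
force: [-1.5, -2.7, 0.1]
grip_width: 0.0601
grip_force: 1.5
```

```bash
python3 s.py
```

```text
t 6.625 pos [ 0.5668 -0.0918  0.0124] rot [-3.142  0.     1.071] fence mm [-119.9 -109.5] z 0.0124 rel yaw 1.571 F [-1.5 -2.7  0.1] w 0.06011639653613664
```

Not seated yet, so I'll advance in 1 mm steps until the force rises.

carry_out(
  commands=[
    [0.36, [0.7, 0, 0], [0, 0, 0]],
    [0.36, [0.7, 0, 0], [0, 0, 0]],
    [0.36, [0.6, 0, 0], [0, 0, 0]],
  ],
)

```text
time_s: 7.0
ee_pos: [0.5673, -0.0906, 0.0124]
eef_rot: [-3.141, 0.001, 1.071]
force: [-6.3, -9.8, 2.0]
grip_width: 0.0604
grip_force: 5.5
```

carry_out(
  commands=[
    [0.36, [0.7, 0, 0], [0, 0, 0]],
    [0.36, [0.3, 0, 0], [0, 0, 0]],
  ],
)

```text
time_s: 7.25
ee_pos: [0.5673, -0.0906, 0.0124]
eef_rot: [-3.141, 0.002, 1.071]
force: [-10.2, -13.9, 3.7]
grip_width: 0.0606
grip_force: 8.6
```

carry_out(
  commands=[
    [0.36, [0.7, 0, 0], [0, 0, 0]],
    [0.36, [0.3, 0, 0], [0, 0, 0]],
  ],
)

```text
time_s: 7.5
ee_pos: [0.5674, -0.0905, 0.0125]
eef_rot: [-3.14, 0.004, 1.07]
force: [-15.0, -19.5, 5.9]
grip_width: 0.06
grip_force: 12.4
```

carry_out(
  commands=[
    [0.36, [-5, 0, 0], [0, 0, 0]],
    [0.36, [-20, 0, 0], [0, 0, 0]],
    [0.36, [-25, 0, 0], [0, 0, 0]],
    [0.36, [0, 0, 0], [0, 0, 0]],
    [0.36, [0, 0, -40], [0, 0, 0]],
    [0.36, [0, 0, -50], [0, 0, 0]],
    [0.36, [0, 0, -10], [0, 0, 0]],
    [0.36, [52, -55, 0], [0, 0, 0]],
    [0.36, [52, -55, 0], [0, 0, 0]],
    [0.36, [0, 0, 0], [0, 0, 0]],
  ],
)

```text
time_s: 8.75
ee_pos: [0.5049, -0.0101, 0.1118]
eef_rot: [-3.14, 0.0, 1.075]
force: [0.5, -1.1, -0.5]
grip_width: 0.0599
grip_force: 0.0
```

carry_out(
  commands=[
    [0.36, [0, 0, 0], [0, 0, 0.1745]],
    [0.36, [0, 0, 0], [0, 0, 0.1745]],
    [0.36, [0, 0, 0], [0, 0, 0.1745]],
    [0.36, [0, 0, 0], [0, 0, 0.1745]],
    [0.36, [0, 0, 0], [0, 0, 0.1745]],
    [0.36, [0, 0, 0], [0, 0, 0.1745]],
    [0.36, [0, 0, 0], [0, 0, 0.1745]],
    [0.36, [0, 0, 0], [0, 0, 0.1745]],
    [0.36, [0, 0, 0], [0, 0, 0.1745]],
    [0.36, [0, 0, 0], [0, 0, 0]],
  ],
)

```text
time_s: 10.0
ee_pos: [0.5062, -0.0138, 0.1119]
eef_rot: [3.141, 0.001, -0.499]
force: [0.2, -0.2, 0.4]
grip_width: 0.0604
grip_force: 0.0
```

```bash
python3 s.py;  python3 - <<'E'
from h import *
d=ctrl.camera("top");cv2.imwrite("pics/crop3.png",cv2.resize(d["img"][115:285,270:430],None,fx=3.5,fy=3.5,interpolation=cv2.INTER_CUBIC))
E
```

```text
t 10.0 pos [ 0.5062 -0.0138  0.1119] rot [ 3.141e+00  1.000e-03 -4.990e-01] fence mm [-210.4  -70.1] z 0.1119 rel yaw 0.001 F [ 0.2 -0.2  0.4] w 0.06039402064372714
```

View pics/crop3.png

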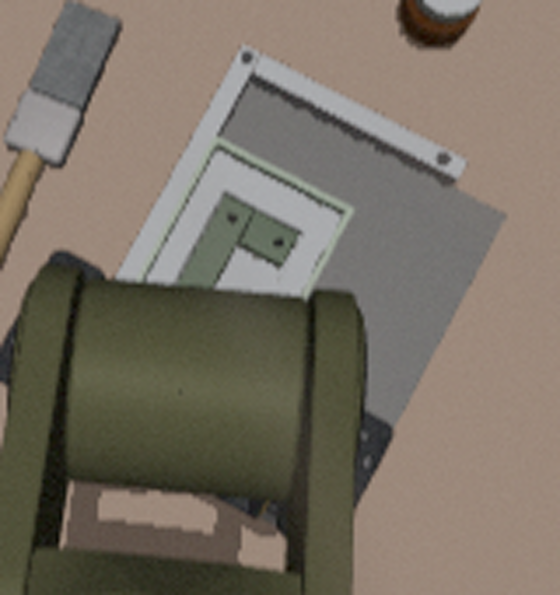

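The box lies along the long rail, with its +x corner at (217,142) in the crop. The hand is 20 mm short of where I want it, so I'll correct that, descend behind the -x end and push.

carry_out(
  commands=[
    [0.36, [-12, -9, 0], [0, 0, 0]],
    [0.36, [-12, -10, 0], [0, 0, 0]],
    [0.36, [0, 0, 0], [0, 0, 0]],
    [0.36, [0, 0, 30], [0, 0, 0]],
    [0.36, [0, 0, 30], [0, 0, 0]],
    [0.36, [0, 0, 20], [0, 0, 0]],
    [0.36, [0, 0, 12], [0, 0, 0]],
    [0.36, [0, 0, 7], [0, 0, 0]],
    [0.36, [0, 0, 0], [0, 0, 0]],
  ],
)

```text
time_s: 11.18
ee_pos: [0.4943, 0.0148, 0.0135]
eef_rot: [-3.142, 0.0, -0.5]
force: [-0.4, -0.5, -0.0]
grip_width: 0.0601
grip_force: 0.0
```

```bash
python3 s.py
```

```text
t 11.175 pos [0.4943 0.0148 0.0135] rot [-3.142  0.    -0.5  ] fence mm [-234.6  -50.7] z 0.0135 rel yaw 0.0 F [-0.4 -0.5 -0. ] w 0.06010336142199746
```

carry_out(
  commands=[
    [0.36, [10, 0, 0], [0, 0, 0]],
    [0.36, [10, 0, 0], [0, 0, 0]],
    [0.36, [8, 0, 0], [0, 0, 0]],
    [0.36, [4, 0, 0], [0, 0, 0]],
    [0.36, [4, 0, 0], [0, 0, 0]],
    [0.36, [4, 0, 0], [0, 0, 0]],
    [0.36, [4, 0, 0], [0, 0, 0]],
    [0.36, [4, 0, 0], [0, 0, 0]],
    [0.36, [4, 0, 0], [0, 0, 0]],
    [0.36, [4, 0, 0], [0, 0, 0]],
  ],
)

```text
time_s: 12.42
ee_pos: [0.5426, -0.0117, 0.0134]
eef_rot: [3.141, 0.002, -0.5]
force: [-7.8, 3.1, 5.6]
grip_width: 0.0597
grip_force: 3.9
```

carry_out(
  commands=[
    [0.36, [4, 0, 0], [0, 0, 0]],
    [0.36, [4, 0, 0], [0, 0, 0]],
    [0.36, [4, 0, 0], [0, 0, 0]],
    [0.36, [4, 0, 0], [0, 0, 0]],
    [0.36, [4, 0, 0], [0, 0, 0]],
    [0.36, [4, 0, 0], [0, 0, 0]],
    [0.36, [3, 0, 0], [0, 0, 0]],
    [0.36, [3, 0, 0], [0, 0, 0]],
  ],
)

```text
time_s: 13.42
ee_pos: [0.5689, -0.026, 0.0134]
eef_rot: [3.141, 0.002, -0.5]
force: [-8.3, 2.9, 7.0]
grip_width: 0.0604
grip_force: 4.2
```

```bash
python3 s.py
```

```text
t 13.425 pos [ 0.5689 -0.026   0.0134] rot [ 3.141e+00  2.000e-03 -5.000e-01] fence mm [-149.5  -50.8] z 0.0134 rel yaw 0.0 F [-8.3  2.9  7. ] w 0.060411270489584806
```

carry_out(
  commands=[
    [0.36, [3, 0, 0], [0, 0, 0]],
    [0.36, [2, 0, 0], [0, 0, 0]],
    [0.36, [1.5, 0, 0], [0, 0, 0]],
    [0.36, [1, 0, 0], [0, 0, 0]],
    [0.36, [1, 0, 0], [0, 0, 0]],
    [0.36, [1, 0, 0], [0, 0, 0]],
  ],
)

```text
time_s: 14.18
ee_pos: [0.5772, -0.0306, 0.0134]
eef_rot: [3.141, 0.002, -0.5]
force: [-8.8, 2.2, 7.1]
grip_width: 0.0599
grip_force: 4.2
```

carry_out(
  commands=[
    [0.36, [0.7, 0, 0], [0, 0, 0]],
    [0.36, [0.7, 0, 0], [0, 0, 0]],
    [0.36, [0.6, 0, 0], [0, 0, 0]],
  ],
)

```text
time_s: 14.55
ee_pos: [0.5787, -0.0314, 0.0134]
eef_rot: [3.141, 0.003, -0.5]
force: [-12.9, 5.7, 9.8]
grip_width: 0.0603
grip_force: 6.5
```

carry_out(
  commands=[
    [0.36, [0.7, 0, 0], [0, 0, 0]],
    [0.36, [0.3, 0, 0], [0, 0, 0]],
  ],
)

```text
time_s: 14.8
ee_pos: [0.5787, -0.0314, 0.0134]
eef_rot: [3.14, 0.006, -0.5]
force: [-18.1, 7.2, 13.6]
grip_width: 0.0603
grip_force: 9.8
```

```bash
python3 s.py
```

```text
t 14.8 pos [ 0.5787 -0.0314  0.0134] rot [ 3.14   0.006 -0.5  ] fence mm [-138.4  -50.8] z 0.0134 rel yaw 0.0 F [-18.1   7.2  13.6] w 0.06032128293843632
```

carry_out(
  commands=[
    [0.36, [-4, 0, 0], [0, 0, 0]],
    [0.36, [-18, 0, 0], [0, 0, 0]],
    [0.36, [-25, 0, 0], [0, 0, 0]],
    [0.36, [0, 0, 0], [0, 0, 0]],
    [0.36, [0, 0, -40], [0, 0, 0]],
    [0.36, [0, 0, -45], [0, 0, 0]],
    [0.36, [-35, 20, -20], [0, 0, 0]],
    [0.36, [-35, 30, 0], [0, 0, 0]],
    [0.36, [-30, 40, 0], [0, 0, 0]],
    [0.36, [-20, 40, 0], [0, 0, 0]],
  ],
)

```text
time_s: 16.05
ee_pos: [0.3711, -0.0671, 0.1189]
eef_rot: [-3.141, -0.001, -0.499]
force: [1.1, -0.1, -0.2]
grip_width: 0.0603
grip_force: 0.0
```

carry_out(
  commands=[
    [0.36, [0, 40, 0], [0, 0, 0]],
    [0.36, [0, 40, 0], [0, 0, 0]],
    [0.36, [0, 40, 0], [0, 0, 0]],
    [0.36, [0, 0, 0], [0, 0, 0]],
  ],
)

```text
time_s: 16.55
ee_pos: [0.3141, -0.1739, 0.119]
eef_rot: [3.141, -0.001, -0.503]
force: [-0.2, -0.2, 0.3]
grip_width: 0.0603
grip_force: 0.0
```

```bash
python3 s.py;  python3 - <<'E'
from h import *
d=ctrl.camera("top");cv2.imwrite("pics/crop4.png",cv2.resize(d["img"][115:245,270:430],None,fx=4.6,fy=4.6,interpolation=cv2.INTER_CUBIC))
d=ctrl.camera("side");cv2.imwrite("pics/side4.png",cv2.resize(d["img"][130:250,225:385],None,fx=5,fy=5,interpolation=cv2.INTER_CUBIC))
E
```

```text
t 16.55 pos [ 0.3141 -0.1739  0.119 ] rot [ 3.141e+00 -1.000e-03 -5.030e-01] fence mm [-302.3 -302.7] z 0.119 rel yaw -0.003 F [-0.2 -0.2  0.3] w 0.06026941550075297
```

View pics/crop4.png

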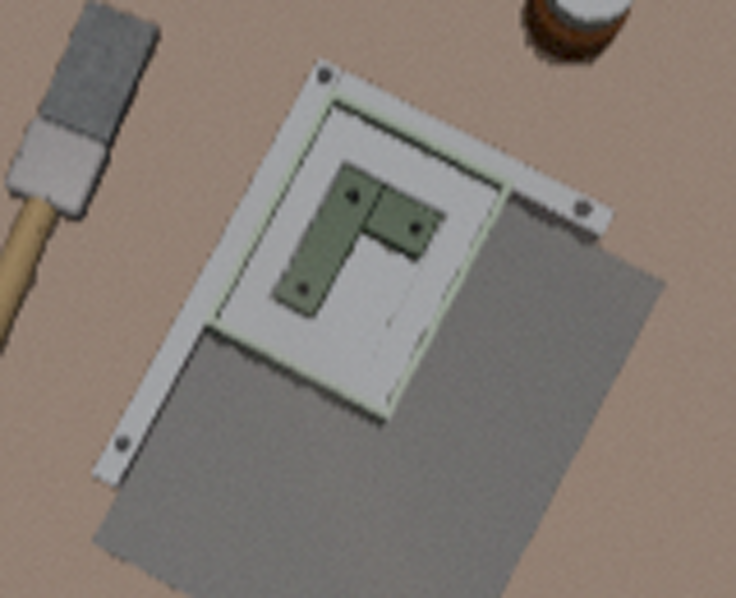

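View pics/side4.png

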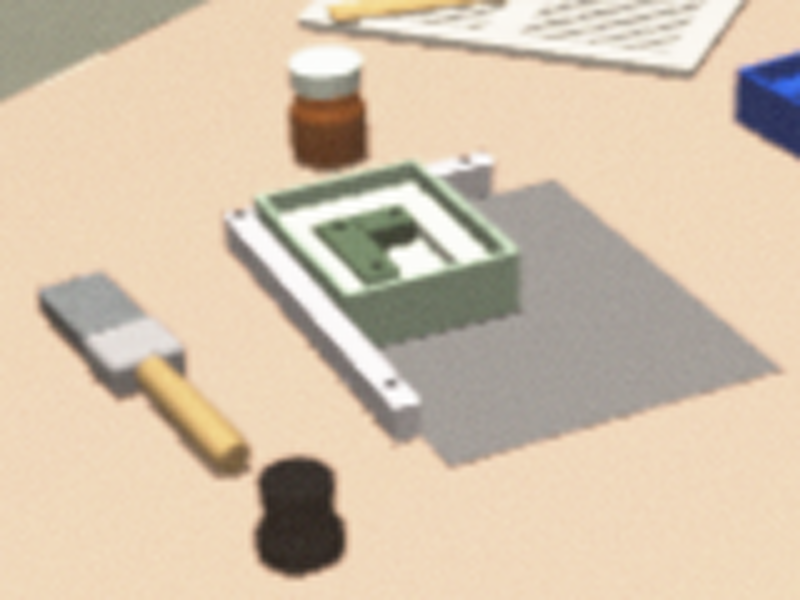

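Both sides look flush: the rim corners sit at (333,98), (513,185), (389,418) and (210,322) in the top crop, and the bystanders haven't moved. There's time to spare, so I'll give one light nudge towards the long rail to confirm contact by force.

carry_out(
  commands=[
    [0.36, [0, 0, 0], [0, 0, -0.1745]],
    [0.36, [0, 0, 0], [0, 0, -0.1745]],
    [0.36, [0, 0, 0], [0, 0, -0.1745]],
    [0.36, [0, 0, 0], [0, 0, -0.1745]],
    [0.36, [0, 0, 0], [0, 0, -0.1745]],
    [0.36, [0, 0, 0], [0, 0, -0.1745]],
    [0.36, [0, 0, 0], [0, 0, -0.1745]],
    [0.36, [0, 0, 0], [0, 0, -0.1745]],
    [0.36, [0, 0, 0], [0, 0, -0.172]],
  ],
)

```text
time_s: 17.77
ee_pos: [0.315, -0.1711, 0.1186]
eef_rot: [3.141, -0.0, 1.076]
force: [0.2, -0.6, -0.9]
grip_width: 0.0601
grip_force: 0.0
```

carry_out(
  commands=[
    [0.36, [20, 34, 0], [0, 0, 0]],
    [0.36, [20, 34, 0], [0, 0, 0]],
    [0.36, [20, 34, 0], [0, 0, 0]],
    [0.36, [20, 34, 0], [0, 0, 0]],
    [0.36, [20, 34, 0], [0, 0, 0]],
    [0.36, [20, 34, 0], [0, 0, 0]],
    [0.36, [20, 33, 0], [0, 0, 0]],
    [0.36, [0, 0, 0], [0, 0, 0]],
    [0.36, [0, 0, 0], [0, 0, 0]],
  ],
)

```text
time_s: 18.9
ee_pos: [0.5892, -0.1623, 0.118]
eef_rot: [-3.141, 0.0, 1.069]
force: [0.1, 0.3, 0.7]
grip_width: 0.0602
grip_force: 0.0
```

```bash
python3 s.py
```

```text
t 18.9 pos [ 0.5892 -0.1623  0.118 ] rot [-3.141  0.     1.069] fence mm [ -66.4 -160.6] z 0.118 rel yaw 1.569 F [0.1 0.3 0.7] w 0.06023208931850764
```

carry_out(
  commands=[
    [0.36, [0, 0, 35], [0, 0, -0.002]],
    [0.36, [0, 0, 35], [0, 0, 0]],
    [0.36, [10, 0, 20], [0, 0, 0]],
    [0.36, [10, 0, 10], [0, 0, 0]],
    [0.36, [10, 0, 5], [0, 0, 0]],
    [0.36, [10, 0, 0], [0, 0, 0]],
    [0.36, [6, 0, 0], [0, 0, 0]],
    [0.36, [2, 0, 0], [0, 0, 0]],
    [0.36, [1, 0, 0], [0, 0, 0]],
    [0.36, [1, 0, 0], [0, 0, 0]],
  ],
)

```text
time_s: 20.15
ee_pos: [0.6134, -0.1195, 0.0135]
eef_rot: [3.142, 0.0, 1.07]
force: [0.3, 0.5, 0.1]
grip_width: 0.0604
grip_force: 0.0
```

carry_out(
  commands=[
    [0.36, [1, 0, 0], [0, 0, 0]],
    [0.36, [1, 0, 0], [0, 0, 0]],
    [0.36, [0.5, 0, 0], [0, 0, 0]],
  ],
)

```text
time_s: 20.52
ee_pos: [0.6146, -0.1171, 0.0134]
eef_rot: [3.142, -0.0, 1.07]
force: [0.5, -0.2, 0.1]
grip_width: 0.0601
grip_force: 0.0
```

carry_out(
  commands=[
    [0.36, [0.7, 0, 0], [0, 0, 0]],
    [0.36, [0.5, 0, 0], [0, 0, 0]],
  ],
)

```text
time_s: 20.78
ee_pos: [0.6148, -0.1167, 0.0134]
eef_rot: [-3.141, 0.001, 1.07]
force: [-5.0, -6.1, 2.6]
grip_width: 0.0602
grip_force: 3.8
```

```bash
python3 s.py
```

```text
t 20.775 pos [ 0.6148 -0.1167  0.0134] rot [-3.141e+00  1.000e-03  1.070e+00] fence mm [ -65.8 -108.3] z 0.0134 rel yaw 1.57 F [-5.  -6.1  2.6] w 0.06017708822063049
```

Contact came at the same place as before (-108 mm) and the force rose at once, so the box is seated. A slightly firmer press, then I'll retreat.

carry_out(
  commands=[
    [0.36, [0.7, 0, 0], [0, 0, 0]],
    [0.36, [0.7, 0, 0], [0, 0, 0]],
  ],
)

```text
time_s: 21.02
ee_pos: [0.6148, -0.1166, 0.0134]
eef_rot: [-3.141, 0.003, 1.07]
force: [-11.9, -14.4, 5.1]
grip_width: 0.0602
grip_force: 8.9
```

carry_out(
  commands=[
    [0.36, [-4, 0, 0], [0, 0, 0]],
    [0.36, [-18, 0, 0], [0, 0, 0]],
    [0.36, [-30, 0, 0], [0, 0, 0]],
    [0.36, [0, 0, 0], [0, 0, 0]],
    [0.36, [0, 0, -45], [0, 0, 0]],
    [0.36, [0, 0, -50], [0, 0, 0]],
    [0.36, [-25, -20, -30], [0, 0, 0]],
    [0.36, [-25, -35, 0], [0, 0, 0]],
    [0.36, [-25, -35, 0], [0, 0, 0]],
    [0.36, [-25, -35, 0], [0, 0, 0]],
  ],
)

```text
time_s: 22.28
ee_pos: [0.4321, -0.188, 0.1386]
eef_rot: [3.141, -0.0, 1.071]
force: [0.2, -0.8, 0.5]
grip_width: 0.0601
grip_force: 0.0
```

carry_out(
  commands=[
    [0.36, [-15, -35, 0], [0, 0, 0]],
    [0.36, [-15, -35, 0], [0, 0, 0]],
    [0.36, [-15, -30, 0], [0, 0, 0]],
    [0.36, [0, 0, 0], [0, 0, 0]],
    [0.36, [0, 0, 0], [0, 0, 0]],
  ],
)

```text
time_s: 22.9
ee_pos: [0.3247, -0.1799, 0.1388]
eef_rot: [3.14, -0.0, 1.07]
force: [-1.1, -0.5, 0.2]
grip_width: 0.06
grip_force: 0.0
```

```bash
python3 s.py;  python3 - <<'E'
from h import *
d=ctrl.camera("top");cv2.imwrite("pics/crop5.png",cv2.resize(d["img"][115:245,270:430],None,fx=4.6,fy=4.6,interpolation=cv2.INTER_CUBIC))
E
```

```text
t 22.9 pos [ 0.3247 -0.1799  0.1388] rot [ 3.14 -0.    1.07] fence mm [-290.1 -302.8] z 0.1388 rel yaw 1.57 F [-1.1 -0.5  0.2] w 0.06001352757340317
```

View pics/crop5.png

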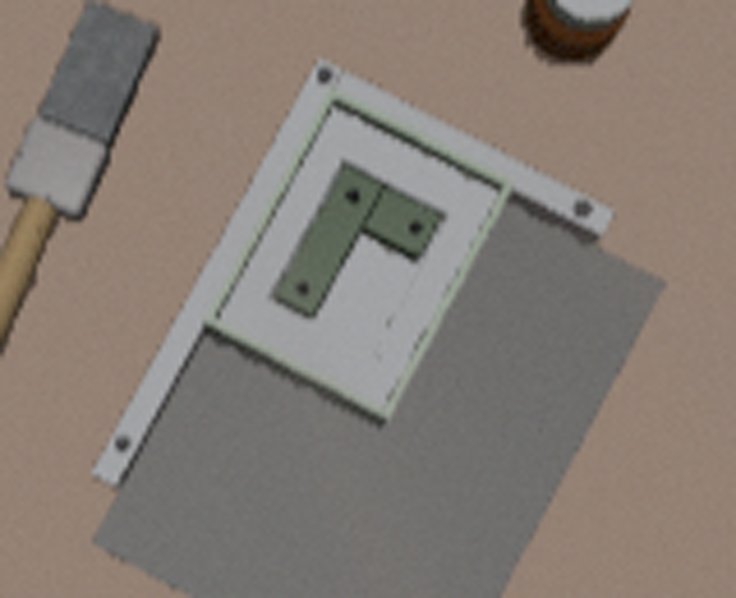

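The box is flush against both rails, with its corner at (333,98) in the crop, and the hand is clear.

```bash
python3 -c "from station import ctrl; print(ctrl.hand_in())"
```

```text
the job is handed in; nothing more can be done
None
```

The box is pushed into the fence corner, flush against both rails by camera and push force; the bronze and bystanders were not touched, the hand is clear, and the job was handed in at about 23 s.

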